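Find the loose clamp lever on the roaster's fan box and tag it

ROBOT

A 6-joint arm with a two-finger parallel gripper is mounted at the origin on the work surface. World frame = base frame: x ahead of the robot, y to its left, z up, the work surface at z = 0. Lengths are in m, angles in rad, forces in N, time in s.
With the tool pointing down it reaches from about 0.275 to 0.75 m from the base axis. Payload 10.2 kg.
Tool frame: the origin (TCP) lies on the mounting face of the last link; the fingertips stand 173 mm ahead of it and the grasp point (between the pads) lies 155 mm ahead of it (ctrl.tcp_to_grasp is the distance from the TCP to the grasp point, in m); z points along the fingers, y is the direction in which the jaws open and shut (so a half turn about z gives the same grasp; the last joint's range is limited). The gripper opens to 85 mm and grips with 20 to 120 N. Pads are 22 mm wide; open, the fingers measure 114 mm over their backs; the gripper's body (76 mm by 85 mm) begins 54 mm behind the grasp point. The pads swing forward as they close: fully open they stand 13 mm farther back than shut.
Start: joints at [-1.446, 0.313, 1.498, -0, 1.331, -0.223], TCP at [0.179, -0.494, 0.405] pointing down, gripper open.
Joint ranges: [-2.94, 2.94], [-0.97, 2.17], [0.19, 2.56], [-1.23, 4.37], [0.02, 3.11], [-2.88, 2.88]. Speed limits (rad/s): [2.39, 2.39, 3.01, 3.14, 3.14, 3.14].

INTERFACE

Orientations are given as a unit quaternion [w, x, y, z].
In Python, from rig import ctrl, eoat, kin, cams, sensors gives the robot as it stands. The module is installed in compiled form; this text tells all that it offers. Calls block until the motion is done:
- ctrl.move_ptp(position, orientation): joint-space move of the TCP to a pose.
- ctrl.servo_line(position, ori=None, vel=0.15, force_limit=None): straight line of the TCP; ori=None keeps the orientation; vel is the mean speed in m/s. With force_limit (N) it stops when the force on the tool has changed by that much, and returns True; else False.
- ctrl.set_joints(angles): joint-space move.
- eoat.move_gripper(opening): opening from 0.0 (shut) to 1.0 (fully open); the grip force is fixed at half the most; returns when the fingers have stopped.
- ctrl.hold(seconds).
- kin.solve_ik(position, orientation): joint angles nearest the present ones, or None.
- cams.read_camera(name): name is "side" or "top" or "wrist"; returns a dict with "img" (384x512x3 uint8, red, green, blue), "K" (3x3 intrinsics, pixels), "position" and "rotation" of the camera in the world. Camera axes: x right, y down, z forward; pixel columns grow to the right and rows downward; lengths in m; the calibration is good to about 2 mm. The wrist camera is an equidistant fisheye: a pixel r from the principal point sees the ray r / f radians off the axis. A picture is of the moment at which its call begins. There is no depth.
A pose or a line that the arm cannot do raises ctrl.IKError and nothing moves.
- ctrl.close_job(): hands the job in, once; it reports no verdict.
Readings, each from a call of its own:
- sensors.current_time(): time.
- sensors.current_joint_pos(): joint angles.
- sensors.current_dq(): joint speeds.
- sensors.current_joint_efforts(): joint torques, N m.
- sensors.current_eef_pos(): TCP position.
- sensors.current_tcp_rot(): TCP orientation.
- sensors.current_wrist_force(): force on the tool from outside, world axes, zero at the start.
- sensors.current_ft_torque(): the same for the moment, N m.
- sensors.current_width(): opening from 0.0 (shut) to 1.0 (fully open).
Only numpy, scipy, OpenCV 4.12 (cv2) and the standard library are available. Lean on these libraries where they do the work, as an engineer would, in place of code of your own. Each camera call takes 0.05 s, during which the arm holds its last target. There are 200 camera calls.

TASK

One of the three clamp levers on the fan box cover has worked loose: push gently on the levers clockwise (seen from above), never with more than 20 N, to find the one that gives, and turn that one about thirty degrees; the tight ones must not be forced round. Then flag the loose lever by dropping the metal collar over its tag pin, down flat on the cover, and let go. Turn no lever back, and leave the cup, the jar and the spanner alone.

Things in the scene. Friction and masses are not known exactly. Their poses are not given: they have to be found in the camera images.
- fan_box: fixed flat white housing with a grey cover plate, 270 mm (its x) by 430 mm (its y); origin at the centre of its underside on the table, the cover's top surface 45 mm above it. Three clamp levers stand on the cover in a row along its y, about 125 mm apart, each with its tag pin. A push of F newtons square on a lever 65 mm out from its axis turns it with 0.065 F N m.
- lever_a (a joint): angle (rad) of the hub of a black clamp lever about its upright axis; 0 at the start, grows as it turns clockwise seen from above (the tightening way). Held by thread friction, no spring: stands still (its bar bends a little) until the torque reaches its breakaway, then turns and stays where left. Two of the levers are tight (over 2.5 N m); one, unmarked and in any place, is loose (0.2 to 0.4 N m).
- lever_a_end (a point): point on lever_a, 65 mm out from its axis, in the middle of its height and width. Straight plastic bar 14 mm wide, 18 to 34 mm above the cover, reaching 88 mm from the axis; a push here bends it 1 mm per 5 N, and it springs back. Hub 30 mm across, top 42 mm above the cover. Site x points outward along the bar, z up; clockwise turning moves this point towards point -y.
- pin_a (a point): foot, on the cover's surface, of the upright dark steel tag pin that belongs to lever_a: 10 mm across, 34 mm tall, 62 mm from that lever's axis on the side away from the bar. Site x points to the lever's axis, z up.
- lever_b (a joint): angle (rad) of the hub of a black clamp lever about its upright axis; 0 at the start, grows as it turns clockwise seen from above (the tightening way). Held by thread friction, no spring: stands still (its bar bends a little) until the torque reaches its breakaway, then turns and stays where left. Two of the levers are tight (over 2.5 N m); one, unmarked and in any place, is loose (0.2 to 0.4 N m).
- lever_b_end (a point): point on lever_b, 65 mm out from its axis, in the middle of its height and width. Straight plastic bar 14 mm wide, 18 to 34 mm above the cover, reaching 88 mm from the axis; a push here bends it 1 mm per 5 N, and it springs back. Hub 30 mm across, top 42 mm above the cover. Site x points outward along the bar, z up; clockwise turning moves this point towards point -y.
- pin_b (a point): foot, on the cover's surface, of the upright dark steel tag pin that belongs to lever_b: 10 mm across, 34 mm tall, 62 mm from that lever's axis on the side away from the bar. Site x points to the lever's axis, z up.
- lever_c (a joint): angle (rad) of the hub of a black clamp lever about its upright axis; 0 at the start, grows as it turns clockwise seen from above (the tightening way). Held by thread friction, no spring: stands still (its bar bends a little) until the torque reaches its breakaway, then turns and stays where left. Two of the levers are tight (over 2.5 N m); one, unmarked and in any place, is loose (0.2 to 0.4 N m).
- lever_c_end (a point): point on lever_c, 65 mm out from its axis, in the middle of its height and width. Straight plastic bar 14 mm wide, 18 to 34 mm above the cover, reaching 88 mm from the axis; a push here bends it 1 mm per 5 N, and it springs back. Hub 30 mm across, top 42 mm above the cover. Site x points outward along the bar, z up; clockwise turning moves this point towards point -y.
- pin_c (a point): foot, on the cover's surface, of the upright dark steel tag pin that belongs to lever_c: 10 mm across, 34 mm tall, 62 mm from that lever's axis on the side away from the bar. Site x points to the lever's axis, z up.
- collar_mid (a point): centre (half-way up) of the loose tag collar: a plain aluminium ring lying flat on the table beside the housing, 44 mm outer diameter, 24 mm bore, 26 mm tall, about 60 g; its z is along the bore. It drops over a pin and rests on the cover.
- cup: bystander: loose steel cup, 72 mm across, 80 mm tall; origin at the centre of its underside
- jar: bystander: loose closed amber glass jar, 70 mm across, 100 mm tall; origin at the centre of its underside
- spanner: bystander: loose spanner, 170 mm long, lying flat; origin in it on its underside, x along it
There are look-alikes about, which are no part of the job. Of the things shaped like the part that bears collar_mid, the aluminium one is meant.

How it is judged:
On the way, in this order (a step that is already met when the one before it is completed fails the run):
1. the loose lever has been found: it alone has turned clockwise, by 0.35 to 0.75 rad (((value of joint lever_a between 0.35 and 0.75 rad and value of joint each of lever_b, lever_c below 0.05 rad) or (value of joint lever_b between 0.35 and 0.75 rad and value of joint each of lever_a, lever_c below 0.05 rad) or (value of joint lever_c between 0.35 and 0.75 rad and value of joint each of lever_a, lever_b below 0.05 rad))), for 0.2 s.
2. the collar sits over the tag pin of the lever that gave, flat on the cover ((((value of joint lever_a between 0.35 and 0.75 rad and value of joint each of lever_b, lever_c below 0.05 rad) and horizontal distance between collar_mid and pin_a below 0.009 m and z of collar_mid in the frame of pin_a between 0.01 and 0.0165 m and angle between collar_mid's own z axis and vertical below 0.1 rad) or ((value of joint lever_b between 0.35 and 0.75 rad and value of joint each of lever_a, lever_c below 0.05 rad) and horizontal distance between collar_mid and pin_b below 0.009 m and z of collar_mid in the frame of pin_b between 0.01 and 0.0165 m and angle between collar_mid's own z axis and vertical below 0.1 rad) or ((value of joint lever_c between 0.35 and 0.75 rad and value of joint each of lever_a, lever_b below 0.05 rad) and horizontal distance between collar_mid and pin_c below 0.009 m and z of collar_mid in the frame of pin_c between 0.01 and 0.0165 m and angle between collar_mid's own z axis and vertical below 0.1 rad))), for 0.2 s.
At the end, for the whole second after the job is handed in: The loose lever stands 0.35 to 0.75 rad clockwise of where it started, the two tight ones within 0.05 rad; the collar rests, released and still, over the tag pin of the lever that gave: axis within 9 mm of the pin, upright within 0.1 rad, its middle 10 to 16.5 mm above the cover ((((value of joint lever_a between 0.35 and 0.75 rad and value of joint each of lever_b, lever_c below 0.05 rad) and horizontal distance between collar_mid and pin_a below 0.009 m and z of collar_mid in the frame of pin_a between 0.01 and 0.0165 m and angle between collar_mid's own z axis and vertical below 0.1 rad) or ((value of joint lever_b between 0.35 and 0.75 rad and value of joint each of lever_a, lever_c below 0.05 rad) and horizontal distance between collar_mid and pin_b below 0.009 m and z of collar_mid in the frame of pin_b between 0.01 and 0.0165 m and angle between collar_mid's own z axis and vertical below 0.1 rad) or ((value of joint lever_c between 0.35 and 0.75 rad and value of joint each of lever_a, lever_b below 0.05 rad) and horizontal distance between collar_mid and pin_c below 0.009 m and z of collar_mid in the frame of pin_c between 0.01 and 0.0165 m and angle between collar_mid's own z axis and vertical below 0.1 rad))); the robot touches nothing.
It fails at once if a lever turned too far (over 0.75 rad) or turned back (below -0.05 rad) (value of joint any of lever_a, lever_b, lever_c above 0.75 rad or value of joint any of lever_a, lever_b, lever_c below -0.05 rad).
It fails at once if a lever pushed by the robot with over 25 N (contact force between any of the fingers, the arm and lever_a above 25 N or contact force between any of the fingers, the arm and lever_b above 25 N or contact force between any of the fingers, the arm and lever_c above 25 N).
It fails at once if cup, jar or spanner moved more than 30 mm (distance of any of cup, jar, spanner from where it was at the start of the episode above 0.03 m).
It also fails if it takes over 66 s, if anything falls off the work surface, if the arm or the gripper's body presses on something with over 40 N, if the wrist force passes 120 N, or if a joint passes its speed limit or range.

## Working session

There is one attempt and no reset: what is moved stays moved. The work goes in short steps, each a Python script; the robot and the scene stay as the last script left them, time stands still between calls to the robot, and variables do not carry over. Pictures are saved under pics/ and viewed, about 8 in all and at most 12, crops included, and the job is handed in when it is done.

```bash
mkdir -p pics; python3 - <<'E'
from rig import ctrl, eoat, kin, cams, sensors
import cv2, numpy as np, pickle
d={}
for n in("top","side"):
    c=cams.read_camera(n); d[n]=c
    cv2.imwrite(f"pics/{n}0.png",cv2.resize(c["img"][:,:,::-1],(800,600),interpolation=cv2.INTER_CUBIC))
    print(n,c["K"].tolist(),c["position"],np.round(c["rotation"],4).tolist())
pickle.dump(d,open("d0.pkl","wb"))
print(sensors.current_time(),sensors.current_tcp_rot(),ctrl.tcp_to_grasp)
E
```

```text
top [[410.1172905030161, 0.0, 256.63975720585705], [0.0, 410.1172905030161, 187.0863136482434], [0.0, 0.0, 1.0]] [3.06305860e-01 1.13898908e-03 1.34129107e+00] [0.0737, -0.6939, 0.7132, -0.0657]
side [[423.0671504727759, 0.0, 259.12451921108914], [0.0, 423.0671504727759, 189.88030566461967], [0.0, 0.0, 1.0]] [ 0.1775416  -0.98729557  0.95116492] [-0.419, 0.8922, -0.1481, 0.0803]
0.1 [-5.74484505e-04  9.84919759e-01  1.73010801e-01  3.07029385e-05] 0.1547
```

View pics/top0.png

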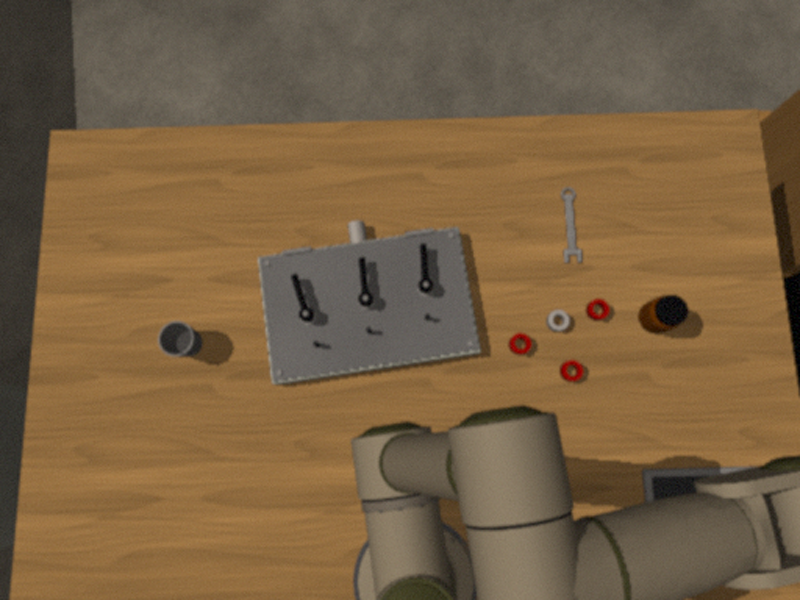

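View pics/side0.png

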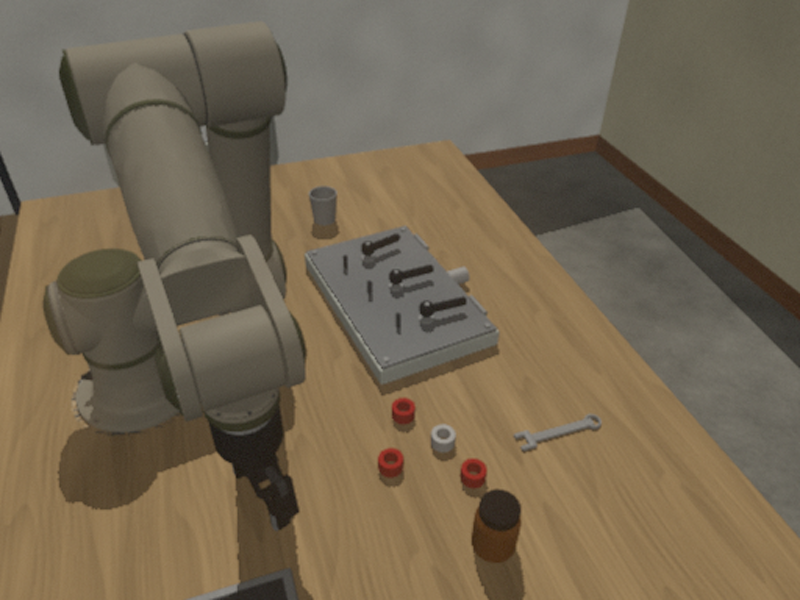

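The top view shows a dark-hubbed lever row with hubs at (306,314), (366,298) and (426,285) in the 800-px picture. The bars point up and the pins are just below at about (318,345), (372,331) and (431,318).

Ring candidates are red at (520,344), (598,310) and (572,371), and silver at (559,320). The silver one fits "aluminium". Next I'll measure and confirm it in a crop.

```bash
cat > h.py <<'E'
import numpy as np, cv2
def ray(c,u,v):
    K=c["K"]; r=np.array([(u-K[0,2])/K[0,0],(v-K[1,2])/K[1,1],1.]); return np.asarray(c["rotation"])@r
def onz(c,u,v,z):
    d=ray(c,u,v); p=np.asarray(c["position"]); return p+d*(z-p[2])/d[2]
def proj(c,P):
    q=np.asarray(c["rotation"]).T@(np.asarray(P)-c["position"]); q=c["K"]@q; return q[:2]/q[2]
E
python3 - <<'E'
import pickle; from h import *
d=pickle.load(open("d0.pkl","rb")); c=d["top"]; im=c["img"].astype(int)
dark=((im.max(2)<60)*255).astype(np.uint8); roi=np.zeros_like(dark); roi[150:240,170:305]=255
n,l,s,cen=cv2.connectedComponentsWithStats(dark&roi)
for i in range(1,n):
    if s[i,4]<8: continue
    ys,xs=np.nonzero(l==i); pts=np.c_[xs,ys].astype(np.float32)
    print("dark",s[i],cen[i].round(1))
    if s[i,4]>60:
        w=onz
        P=np.array([onz(c,x,y,.08)[:2] for x,y in pts]); m=P.mean(0); u,S,vt=np.linalg.svd(P-m); a=vt[0]*np.sign(vt[0][0]); t=(P-m)@a
        print("  dir",a.round(3),"tip",(m+a*t.max()).round(3),"back",(m+a*t.min()).round(3),"len",np.ptp(t).round(3))
hsv=cv2.cvtColor(c["img"],cv2.COLOR_RGB2HSV)
for nm,m in(("silver",(hsv[...,1]<70)&(hsv[...,2]>90)),("red",((hsv[...,0]<5)|(hsv[...,0]>172))&(hsv[...,1]>170)&(hsv[...,2]>70))):
    m=m.astype(np.uint8)*255; r=np.zeros_like(m); r[185:255,318:405]=255
    for k in cv2.findContours(m&r,cv2.RETR_EXTERNAL,cv2.CHAIN_APPROX_NONE)[0]:
        if cv2.contourArea(k)<30: continue
        (x,y),rad=cv2.minEnclosingCircle(k); M=cv2.moments(k); x,y=M["m10"]/M["m00"],M["m01"]/M["m00"]
        print(nm,round(x,1),round(y,1),"px, world",onz(c,x,y,.02).round(3),"diam",round(2*np.sqrt(cv2.contourArea(k)/np.pi)*(1.32)/410,4))
for nm,(u,v) in {"c1":(261,258),"c2":(459,230),"c3":(480,354),"c4":(274,382)}.items(): print(nm,onz(c,u*.64,v*.64,.045).round(3))
a=c["img"][135:265,155:415,::-1]; cv2.imwrite("pics/crop1.png",cv2.resize(a,None,fx=3,fy=3,interpolation=cv2.INTER_CUBIC))
E
```

```text
dark [268 156  15  34 285] [274.1 173.5]Traceback (most recent call last):
  File "<stdin>", line 11, in <module>
  File "h.py", line 5, in onz
    d=ray(c,u,v); p=np.asarray(c["position"]); return p+d*(z-p[2])/d[2]
  File "h.py", line 3, in ray
    K=c["K"]; r=np.array([(u-K[0,2])/K[0,0],(v-K[1,2])/K[1,1],1.]); return np.asarray(c["rotation"])@r
                                                                           ~~~~~~~~~~~~~~~~~~~~~~~~~^~
ValueError: matmul: Input operand 1 has a mismatch in its core dimension 0, with gufunc signature (n?,k),(k,m?)->(n?,m?) (size 3 is different from 4)
```

```bash
cat > h.py <<'E'
import numpy as np, cv2
from scipy.spatial.transform import Rotation as Rn
def rot(c): w,x,y,z=c["rotation"]; return Rn.from_quat([x,y,z,w]).as_matrix()
def ray(c,u,v):
    K=c["K"]; r=np.array([(u-K[0,2])/K[0,0],(v-K[1,2])/K[1,1],1.]); return rot(c)@r
def onz(c,u,v,z):
    d=ray(c,u,v); p=np.asarray(c["position"]); return p+d*(z-p[2])/d[2]
def proj(c,P):
    q=rot(c).T@(np.asarray(P)-c["position"]); q=c["K"]@q; return q[:2]/q[2]
def fish(c,u,v,z):
    K=c["K"]; a=np.array([u-K[0,2],v-K[1,2]])/K[0,0]; r=np.hypot(*a)+1e-9
    d=rot(c)@np.r_[a/r*np.sin(r),np.cos(r)]; p=np.asarray(c["position"]); return p+d*(z-p[2])/d[2]
def fproj(c,P):
    q=rot(c).T@(np.asarray(P)-c["position"]); h=np.hypot(q[0],q[1])+1e-12; r=np.arctan2(h,q[2])*c["K"][0,0]
    return np.array([c["K"][0,2]+r*q[0]/h,c["K"][1,2]+r*q[1]/h])
def down(ydir):
    "tool quaternion pointing down, jaw axis (tool y) along world xy direction ydir"
    y=np.r_[np.asarray(ydir,float)[:2],0]; y/=np.linalg.norm(y); z=np.array([0,0,-1.]); x=np.cross(y,z)
    q=Rn.from_matrix(np.c_[x,y,z]).as_quat(); return [q[3],q[0],q[1],q[2]]
E
python3 - <<'E'
import pickle; from h import *
d=pickle.load(open("d0.pkl","rb")); c=d["top"]; im=c["img"].astype(int)
dark=((im.max(2)<60)*255).astype(np.uint8); roi=np.zeros_like(dark); roi[150:240,170:305]=255
n,l,s,cen=cv2.connectedComponentsWithStats(dark&roi)
for i in range(1,n):
    if s[i,4]<8: continue
    ys,xs=np.nonzero(l==i); pts=np.c_[xs,ys].astype(np.float32)
    print("dark",s[i],cen[i].round(1))
    if s[i,4]>60:
        P=np.array([onz(c,x,y,.08)[:2] for x,y in pts]); m=P.mean(0); u,S,vt=np.linalg.svd(P-m); a=vt[0]*np.sign(vt[0][0]); t=(P-m)@a
        print("  dir",a.round(3),"tip",(m+a*t.max()).round(3),"back",(m+a*t.min()).round(3),"len",np.ptp(t).round(3))
hsv=cv2.cvtColor(c["img"],cv2.COLOR_RGB2HSV)
for nm,m in(("silver",(hsv[...,1]<70)&(hsv[...,2]>90)),("red",((hsv[...,0]<5)|(hsv[...,0]>172))&(hsv[...,1]>170)&(hsv[...,2]>70))):
    m=m.astype(np.uint8)*255; r=np.zeros_like(m); r[185:255,318:405]=255
    for k in cv2.findContours(m&r,cv2.RETR_EXTERNAL,cv2.CHAIN_APPROX_NONE)[0]:
        if cv2.contourArea(k)<30: continue
        M=cv2.moments(k); x,y=M["m10"]/M["m00"],M["m01"]/M["m00"]
        print(nm,round(x,1),round(y,1),"px, world",onz(c,x,y,.02).round(3),"diam",round(2*np.sqrt(cv2.contourArea(k)/np.pi)*(1.32)/410,4))
for nm,(u,v) in {"c1":(261,258),"c2":(459,230),"c3":(480,354),"c4":(274,382)}.items(): print(nm,onz(c,u*.64,v*.64,.045).round(3))
a=c["img"][135:265,155:415,::-1]; cv2.imwrite("pics/crop1.png",cv2.resize(a,None,fx=3,fy=3,interpolation=cv2.INTER_CUBIC))
E
```

```text
dark [268 156  15  34 285] [274.1 173.5]
  dir [0.995 0.102] tip [ 0.659 -0.038] back [ 0.55  -0.049] len 0.11
dark [229 165  17  33 278] [235.8 182.3]
  dir [0.986 0.169] tip [0.634 0.087] back [0.526 0.069] len 0.109
dark [187 176  22  31 247] [196.1 192.8]
  dir [0.899 0.438] tip [0.602 0.23 ] back [0.499 0.18 ] len 0.114
dark [272 201   4   4  11] [273.5 202.8]
dark [235 210   5   4  13] [236.8 211.7]
dark [201 219   7   3  14] [203.4 220.2]
silver 356.9 204.9 px, world [ 0.502 -0.311  0.02 ] diam 0.0421
red 365.5 236.8 px, world [ 0.399 -0.331  0.02 ] diam 0.0399
red 332.7 219.6 px, world [ 0.457 -0.23   0.02 ] diam 0.038
red 382.5 197.8 px, world [ 0.524 -0.396  0.02 ] diam 0.0383
c1 [0.648 0.303 0.045]
c2 [ 0.696 -0.113  0.045]
c3 [ 0.434 -0.144  0.045]
c4 [0.389 0.273 0.045]
```

View pics/crop1.png

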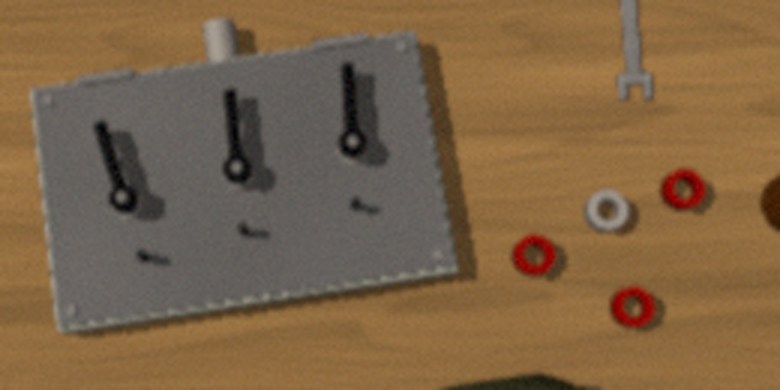

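The crop shows the silver ring at crop (608,210) between the red rings at (535,255), (683,188) and (633,307). It is the only aluminium one, so it is the collar. The hub centres are at crop (123,199), (237,168) and (352,142), and the bar tips at (100,124), (230,91) and (348,65). Now I'll push gently, nearest lever first.

```bash
cat > push.py <<'E'
from rig import ctrl, eoat, kin, cams, sensors
import pickle; from h import *
c=pickle.load(open("d0.pkl","rb"))["top"]
L=[]
for (hu,hv),(tu,tv) in (((352,142),(348,65)),((237,168),(230,91)),((123,199),(100,124))):
    h=onz(c,155+hu/3,135+hv/3,.087)[:2]; t=onz(c,155+tu/3,135+tv/3,.079)[:2]; L.append((h,(t-h)/np.linalg.norm(t-h)))
    print("axis",h.round(4),"dir",L[-1][1].round(3),"len",np.linalg.norm(t-h).round(4),"pin est",(h-.062*L[-1][1]).round(4))
pickle.dump(L,open("L.pkl","wb"))
Z=.060+.173; R=.068; sgn=1
def pose(i,th,gap):
    h,a=L[i]; cs,sn=np.cos(-th),np.sin(-th); a=np.array([cs*a[0]-sn*a[1],sn*a[0]+cs*a[1]]); left=np.array([-a[1],a[0]])
    return h+R*a+(.018+gap)*left, a
def P(i,th,gap,z): p,a=pose(i,th,gap); return [*p,z], down(sgn*a)
E
python3 - <<'E'
import push; from push import *
best=[]
for s in(1,-1):
    push.sgn=s; q=[kin.solve_ik(*P(i,th,.02,Z)) for i in(0,1,2) for th in(0,.6)]; print(s,[None if k is None else k[5].round(2) for k in q])
    best.append(9 if any(k is None for k in q) else max(abs(k[5]) for k in q))
push.sgn=(1,-1)[int(np.argmin(best))]; print("sgn",push.sgn)
eoat.move_gripper(0.0)
for i in range(3):
    ctrl.move_ptp(*P(i,0,.02,.31)); ctrl.servo_line(P(i,0,.02,Z)[0],vel=.12)
    f0=np.array(sensors.current_wrist_force())
    hit=ctrl.servo_line(P(i,0,-.008,Z)[0],vel=.025,force_limit=10)
    f=np.array(sensors.current_wrist_force())-f0; p=np.array(sensors.current_eef_pos())
    _,a=L[i]; lat=(p[:2]-L[i][0])@np.array([-a[1],a[0]])
    print("lever",i,"stopped",hit,"dF",f.round(1),"lateral gap mm",round((lat-.018)*1e3,1),"t",sensors.current_time())
    if not hit:
        if np.linalg.norm(f[:2])<2: print("no contact?"); break
        for th in (.22,.33,.44,.54):
            r=ctrl.servo_line(*P(i,th,0,Z),vel=.03,force_limit=10); print("  th",th,r,(np.array(sensors.current_wrist_force())-f0).round(1))
            if r: break
        print("loose",i); ctrl.servo_line(P(i,th,.015,Z)[0],vel=.06); ctrl.servo_line(P(i,th,.015,.32)[0],vel=.2); break
    ctrl.servo_line(P(i,0,.02,Z)[0],vel=.08); ctrl.servo_line(P(i,0,.02,.31)[0],vel=.2)
print("t",sensors.current_time())
E
```

```text
axis [ 0.5712 -0.0372] dir [1.    0.014] len 0.0853 pin est [ 0.5092 -0.0381]
axis [0.5471 0.083 ] dir [0.997 0.079] len 0.085 pin est [0.4853 0.0782]
axis [0.5178 0.2015] dir [0.954 0.3  ] len 0.0861 pin est [0.4587 0.183 ]
1 [np.float64(-0.19), np.float64(0.34), np.float64(-0.06), np.float64(0.47), np.float64(-0.07), np.float64(0.46)]
-1 [None, np.float64(-2.8), None, np.float64(-2.68), None, np.float64(-2.68)]
sgn 1
lever 0 stopped False dF [2.2 4.5 0. ] lateral gap mm -7.7 t 5.35
  th 0.22 False [0.7 3.5 0.1]
  th 0.33 False [0.9 3.4 0. ]
  th 0.44 False [-0.3  3.  -0.9]
  th 0.54 False [-0.7  3.1  0.4]
loose 0
t 7.9417
```

Lever 0 (the right-hand one) gave: 3–4.5 N and it kept moving. I'll check the angle and look at its pin from near.

```bash
python3 - <<'E'
from rig import ctrl, eoat, kin, cams, sensors
import pickle; from h import *
L=pickle.load(open("L.pkl","rb")); h,a=L[0]; pin=h-.062*a
for y in([0,1],[0,-1]):
    q=kin.solve_ik([*pin,.3],down(y)); print(y,None if q is None else q.round(2))
q=[(abs(k[5]),y) for y in([0,1],[0,-1]) if (k:=kin.solve_ik([*pin,.3],down(y))) is not None]; y=min(q)[1]
eoat.move_gripper(1.0)
ctrl.move_ptp([*pin,.36],down(y)); ctrl.hold(.2)
w=cams.read_camera("wrist"); t=cams.read_camera("top"); s=cams.read_camera("side"); pickle.dump((w,t,s),open("d1.pkl","wb"))
print(w["K"].tolist(),w["position"],w["rotation"],"pin pred px",fproj(w,[*pin,.045]),fproj(w,[*pin,.079]),"axis",fproj(w,[*h,.087]))
W=cv2.resize(w["img"],(800,600),interpolation=cv2.INTER_CUBIC)
cv2.imwrite("pics/w1.png",W[...,::-1]); print(sensors.current_time())
A=cv2.resize(t["img"][135:265,155:415],None,fx=3,fy=3,interpolation=cv2.INTER_CUBIC); cv2.imwrite("pics/t1.png",A[...,::-1])
E
```

```text
[0, 1] [-0.3   0.39  1.68 -0.    1.07 -1.88]
[0, -1] [-0.3   0.39  1.68 -0.    1.07  1.27]
[[297.3186396354542, 0.0, 259.21357496624245], [0.0, 297.3186396354542, 192.11517660094017], [0.0, 0.0, 1.0]] [ 0.58081027 -0.03813868  0.32853382] [ 0.10089857  0.70032511 -0.69945048 -0.10066403] pin pred px [259.04171177 180.62263787] [259.02594241 190.15887515] axis [258.03145164 118.8979541 ]
10.0083
```

View pics/w1.png

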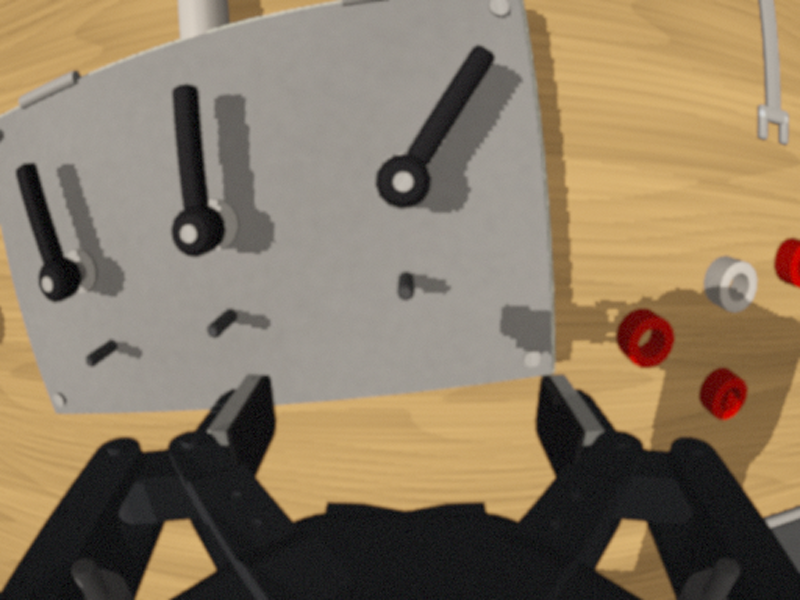

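The wrist view shows the right-hand lever turned: hub (403,181), tip (482,55), about 0.56 rad. The other two stand as before. Its tag pin has its top end at about (405,292) and its foot at about (405,278). Both hub and pin sit about 3 mm further in +x than my estimate. I'll refine the pin and look at the collar from above.

```bash
python3 - <<'E'
from rig import ctrl, eoat, kin, cams, sensors
import pickle; from h import *
w,t,s=pickle.load(open("d1.pkl","rb"))
g=cv2.cvtColor(w["img"],cv2.COLOR_RGB2GRAY)
print(g[170:196:1,252:272].tolist() if 0 else "")
m=((g<75)*255).astype(np.uint8); r=np.zeros_like(m); r[168:200,248:275]=255; n,l,st,ce=cv2.connectedComponentsWithStats(m&r)
i=1+np.argmax(st[1:,4]); x0,y0,ww,hh,A=st[i]; print("pin blob",st[i],ce[i])
print("pin mid-height ray",fish(w,*ce[i],.062).round(4))
# top + side: mid-height of pin: triangulate 
c=t; g=cv2.cvtColor(pickle.load(open("d0.pkl","rb"))["side"]["img"],cv2.COLOR_RGB2GRAY); sd=pickle.load(open("d0.pkl","rb"))["side"]
m=((g<75)*255).astype(np.uint8); r=np.zeros_like(m); r[196:216,248:262]=255; n,l,st,ce=cv2.connectedComponentsWithStats(m&r); i=1+np.argmax(st[1:,4]); print("side pin",st[i],ce[i],onz(sd,*ce[i],.062).round(4))
m=((cv2.cvtColor(w["img"],cv2.COLOR_RGB2GRAY)<60)*255).astype(np.uint8)
y=[.53,.85]
q={k:kin.solve_ik([.502,-.311,.18],down(np.array(y)*k)) for k in(1,-1)}; print({k:(None if v is None else round(v[5],2)) for k,v in q.items()})
k=min((k for k in q if q[k] is not None),key=lambda k:abs(q[k][5])); y=np.array(y)*k
eoat.move_gripper(.85)
ctrl.move_ptp([.502,-.311,.30],down(y)); ctrl.hold(.15)
w=cams.read_camera("wrist"); pickle.dump((w,y),open("d2.pkl","wb"))
hsv=cv2.cvtColor(w["img"],cv2.COLOR_RGB2HSV); m=((hsv[...,1]<60)&(hsv[...,2]>120)).astype(np.uint8)*255
for kk in cv2.findContours(m,cv2.RETR_EXTERNAL,cv2.CHAIN_APPROX_NONE)[0]:
    if cv2.contourArea(kk)<300: continue
    M=cv2.moments(kk); u,v=M["m10"]/M["m00"],M["m01"]/M["m00"]; P=np.array([fish(w,*p[0],.02)[:2] for p in kk]); print("silver",cv2.boundingRect(kk),round(u),round(v),fish(w,u,v,.015).round(4),"size",np.ptp(P,0).round(3))
print("pred",fproj(w,[.502,-.311,.013]),sensors.current_time())
cv2.imwrite("pics/w2.png",cv2.resize(w["img"],(800,600),interpolation=cv2.INTER_CUBIC)[...,::-1])
E
```

```text
pin blob [256 175   9  14  89] [260.21348315 180.4494382 ]
pin mid-height ray [ 0.5137 -0.0392  0.062 ]
side pin [254 201   2  13  25] [254.52 206.76] [ 0.5098 -0.0495  0.062 ]
{1: np.float64(-1.77), -1: np.float64(1.38)}
silver (236, 165, 50, 49) 260 189 [ 0.5018 -0.3107  0.015 ] size [0.046 0.044]
silver (0, 151, 96, 224) 35 269 [ 0.5638 -0.0134  0.015 ] size [0.253 0.457]
silver (0, 135, 117, 148) 54 212 [ 0.599  -0.1049  0.015 ] size [0.215 0.034]
silver (190, 0, 55, 51) 214 20 [ 0.6498 -0.3561  0.015 ] size [0.051 0.035]
pred [260.33708449 187.84853186] 11.5833
```

View pics/w2.png

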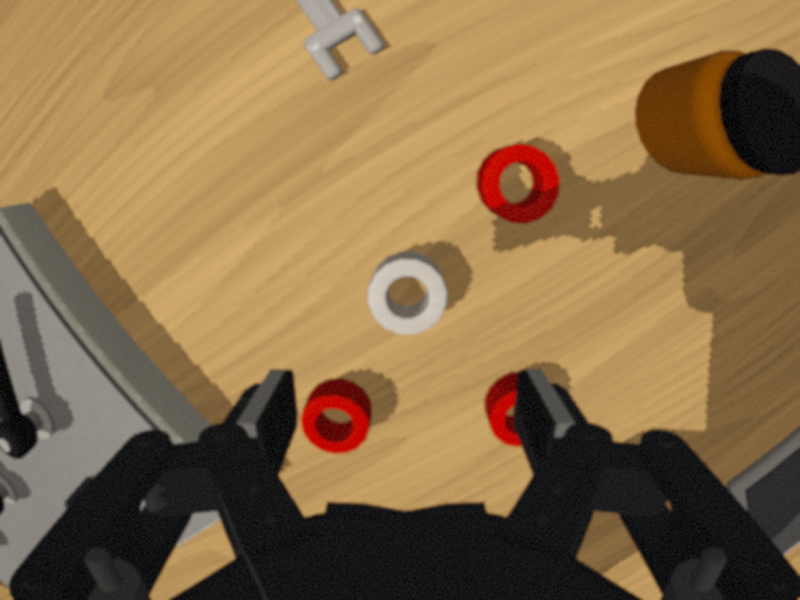

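The collar is at (407,293), clear of the red rings, and the ray gives (0.502,-0.311) from both cameras with size 44–46 mm. I'll check where the fingertips stand (partly open) before descending.

```bash
python3 - <<'E'
import pickle; from h import *
from rig import sensors
w,y=pickle.load(open("d2.pkl","rb")); p=np.array(sensors.current_eef_pos()); q=sensors.current_tcp_rot(); R=Rn.from_quat([q[1],q[2],q[3],q[0]]).as_matrix()
print("cam in tool",R.T@(np.array(w["position"])-p), sensors.current_width())
for d in(.155,.16,.165,.17,.175,.18):
    print(d,[(fproj(w,p+R@[sx*.011,sy*.036,d])*1.5625).round() .tolist() for sy in(1,-1) for sx in(1,-1)])
E
```

```text
cam in tool [7.12603469e-02 2.18104916e-05 3.10342099e-02] 0.8500217223239886
0.155 [[524.0, 376.0], [517.0, 437.0], [285.0, 376.0], [293.0, 437.0]]
0.16 [[520.0, 369.0], [513.0, 429.0], [289.0, 369.0], [296.0, 429.0]]
0.165 [[517.0, 363.0], [510.0, 421.0], [293.0, 363.0], [299.0, 421.0]]
0.17 [[513.0, 357.0], [508.0, 414.0], [296.0, 357.0], [302.0, 414.0]]
0.175 [[510.0, 351.0], [505.0, 407.0], [299.0, 351.0], [304.0, 407.0]]
0.18 [[507.0, 346.0], [502.0, 401.0], [302.0, 345.0], [307.0, 400.0]]
```

```bash
python3 - <<'E'
from rig import ctrl, eoat, kin, cams, sensors
import pickle; from h import *
_,y=pickle.load(open("d2.pkl","rb")); o=down(y)
print(ctrl.servo_line([.502,-.311,.195],vel=.12), ctrl.servo_line([.502,-.311,.173],vel=.06,force_limit=8), sensors.current_eef_pos())
eoat.move_gripper(0.0); print("width",sensors.current_width(),"mm",sensors.current_width()*85, sensors.current_wrist_force())
ctrl.servo_line([.502,-.311,.31],vel=.15)
k=min(([0,1],[0,-1]),key=lambda v:-np.dot(v,y))   # same sense as grasp
ctrl.move_ptp([.510,-.0385,.285],down(k)); ctrl.hold(.2)
w=cams.read_camera("wrist"); s=cams.read_camera("side"); t=cams.read_camera("top"); pickle.dump((w,s,t,k),open("d3.pkl","wb"))
print("width",sensors.current_width(),"t",sensors.current_time(),sensors.current_eef_pos())
W=cv2.resize(w["img"],(800,600),interpolation=cv2.INTER_CUBIC)[...,::-1]; cv2.imwrite("pics/w3.png",W)
for n,P in(("pin foot",[.510,-.0385,.045]),("pin top",[.510,-.0385,.079]),("hub",[.572,-.0375,.087])): print(n,(fproj(w,P)*1.5625).round())
E
```

```text
False False [ 0.50198374 -0.31101356  0.17271915]
width 0.4936368100662976 mm 41.9591288556353 [-0.2282153   0.43116417  6.32407473]
width 0.49363410314773737 t 15.9917 [ 0.51005634 -0.03899545  0.28497186]
pin foot [403. 321.]
pin top [402. 348.]
hub [399. 194.]
```

View pics/w3.png

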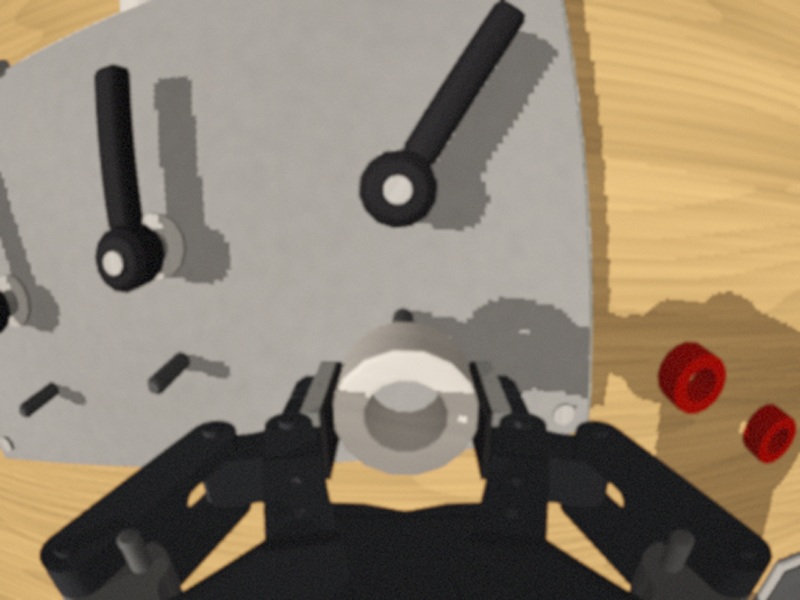

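The collar is held level at (405,400) in the wrist view, and the pin foot's far edge is at (403,309). I'll cross-check the pin foot from the three cameras.

```bash
python3 - <<'E'
import pickle; from h import *
w,s,t,k=pickle.load(open("d3.pkl","rb")); w1,t1,s1=pickle.load(open("d1.pkl","rb")); d0=pickle.load(open("d0.pkl","rb"))
n=lambda u,v:(u/1.5625,v/1.5625)
print("wrist3 far edge foot -5mm",fish(w,*n(403,309),.045)-[.005,0,0], "hub top",fish(w,*n(398,189),.087))
print("wrist1 top",fish(w1,*n(405,292),.079),"foot far edge-5",fish(w1,*n(405,273),.045)-[.005,0,0],"hub",fish(w1,*n(403,181),.087))
# pin profile in side0 and top0
for nm,c,(r0,r1,c0,c1) in(("side",d0["side"],(194,222,246,266)),("top",d0["top"],(196,210,266,284))):
    g=cv2.cvtColor(c["img"],cv2.COLOR_RGB2GRAY)[r0:r1,c0:c1]; print(nm,r0,c0); print("\n".join(" ".join(f"{v:3d}" for v in r) for r in g))
# predicted pixels for x=.509,.5125
for x in(.509,.513): print(x,[(nm,proj(d0[nm],[x,-.039,z]).round(1).tolist()) for nm in("side","top") for z in(.045,.079)])
E
```

```text
wrist3 far edge foot -5mm [ 0.51075458 -0.03869342  0.045     ] hub top [ 0.57368797 -0.03720425  0.087     ]
wrist1 top [ 0.51217445 -0.03825206  0.079     ] foot far edge-5 [ 0.51016412 -0.03825197  0.045     ] hub [ 0.57368614 -0.03714461  0.087     ]
side 194 246
107 108 106 109 109 108 109 108 107 106 106 108 109 105 105 108 111 109 106 106
110 107 107 108 109 110 106 107 110 108 108 109 109 106 107 107 108 107 108 108
106 108 110 110 109 107 110 108 108 108 107 109 106 106 107 107 107 109 106 108
110 110 110 110 108 109 108 106 108 108 107 109 108 107 108 108 108 108 107 107
109 109 109 109 109 109 108 108 112 109 107 107 109 108 108 108 108 108 108 108
112 110 111 111 110 108 109 105 101 106 108 109 107 108 107 107 107 107 111 107
109 109 109 108 110 110 106  92  78  84  98 109 108 108 108 109 106 107 108 108
111 111 109 108 110 110 102  78  54  60  88 109 106 109 109 109 108 109 108 106
111 112 110 109 111 109 103  77  47  55  82 108 109 109 108 110 108 109 107 108
114 111 110 110 109 109 101  79  45  52  83 109 110 110 111 107 109 109 111 109
114 110 110 110 110 110 105  77 
[... 1945 characters left out ...]
82  48  35  39  55  63  75  85  83  88  93  97 101
 96  99  98  94  97  80  69  49  53  52  59  63  60  65  67  79  91  98
100  96  95  98  98  97  87  78  78  78  75  66  54  60  63  79  91 101
 98 101  98  98  99  93 100  92  96  93  94  83  76  78  82  92  96  97
 97  96  94  97 101  95  96 101 100 101 101  97  89  96  98  97  94 102
 96  95  94  95  93 102  99 100  97 100  97 101  98  96 101 100  96  98
 99  97  95  98  98  98  98 101  97  98 102  98 100  98  99 103 101  99
0.509 [('side', [253.1, 208.7]), ('side', [253.3, 200.7]), ('top', [273.2, 204.1]), ('top', [273.5, 202.4])]
0.513 [('side', [254.3, 208.4]), ('side', [254.5, 200.4]), ('top', [273.2, 202.8]), ('top', [273.5, 201.1])]
```

The cameras agree on the pin at x 0.5105–0.5135, y −0.0385. I'll take (0.5115, −0.0385), correct for the collar's seat in the hand, and lower it.

```bash
python3 - <<'E'
from rig import ctrl, eoat, kin, cams, sensors
import pickle; from h import *
w,s,t,k=pickle.load(open("d3.pkl","rb")); p=np.array(sensors.current_eef_pos())
cc=fish(w,405/1.5625,413/1.5625,p[2]-.1467); off=cc[:2]-p[:2]; print("collar in hand offset",off.round(4), "pred bore px if centred",(fproj(w,[*p[:2],p[2]-.1467])*1.5625).round())
off=np.clip(off,-.003,.003)
T=np.array([.5115,-.0385])-off; print("target",T)
ctrl.servo_line([*T,.257],vel=.08)
hit=ctrl.servo_line([*T,.2185],vel=.03,force_limit=6); print(hit,sensors.current_eef_pos(),sensors.current_wrist_force(),sensors.current_time())
E
```

```text
collar in hand offset [ 0.0039 -0.0006] pred bore px if centred [403. 424.]
target [ 0.5085     -0.03789478]
True [ 0.50848664 -0.03787647  0.21866729] [-0.17244972  0.12328048  6.04817737] 17.75
```

It touched at z = 0.2187, which is cover level; the pin top would have stopped it at about 0.252. Release, retreat and look.

```bash
python3 - <<'E'
from rig import ctrl, eoat, kin, cams, sensors
import pickle; from h import *
eoat.move_gripper(.8); ctrl.hold(.1)
p=np.array(sensors.current_eef_pos()); ctrl.servo_line([p[0],p[1],.34],vel=.12); ctrl.servo_line([.44,p[1],.36],vel=.15);ctrl.hold(.3)
w=cams.read_camera("wrist"); s=cams.read_camera("side"); t=cams.read_camera("top"); pickle.dump((w,s,t),open("d4.pkl","wb"))
print(sensors.current_time(),sensors.current_wrist_force())
for n,P in(("foot",[.5115,-.0385,.045]),("top",[.5115,-.0385,.079]),("collar top",[.5115,-.0385,.071])): print(n,(fproj(w,P)*1.5625).round())
W=cv2.resize(w["img"],(800,600),interpolation=cv2.INTER_CUBIC); S=cv2.resize(s["img"][140:260,190:330],(400,343),interpolation=cv2.INTER_CUBIC)
W=W[50:500,130:530]; out=np.zeros((450,800,3),np.uint8); out[:,:400]=W; out[:343,400:]=S
cv2.imwrite("pics/f.png",out[...,::-1])
E
```

```text
20.4667 [-0.25510639 -0.07367697  0.15167958]
foot [406. 166.]
top [407. 166.]
collar top [407. 166.]
```

View pics/f.png

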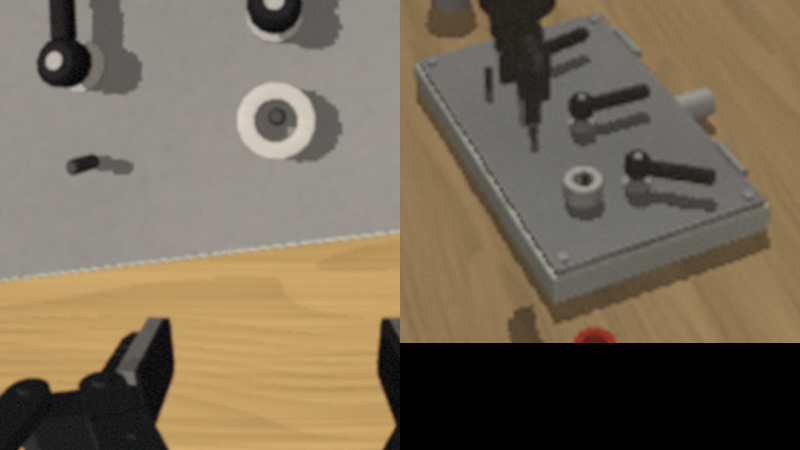

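The ring at (277,121) surrounds the pin top at (277,117), nearly concentric, flat on the cover and released. The lever is turned and the other two look unmoved. One last numerical check of the angle, then hand in.

```bash
python3 - <<'E'
from rig import ctrl, sensors
import pickle; from h import *
w=pickle.load(open("d1.pkl","rb"))[0]; n=lambda u,v:(u/1.5625,v/1.5625)
a=fish(w,*n(482,55),.079)-fish(w,*n(403,181),.087); print("turn rad",.014-np.arctan2(a[1],a[0]),"len",np.hypot(*a[:2]))
t0=pickle.load(open("d0.pkl","rb"))["top"]["img"]; t=pickle.load(open("d4.pkl","rb"))[2]["img"]
for nm,(r0,r1,c0,c1) in {"lever1":(160,200,225,246),"lever2":(172,208,184,208)}.items():
    f=lambda im:np.argwhere(im[r0:r1,c0:c1].max(2)<60).mean(0).round(2); print(nm,f(t0),f(t))
ctrl.close_job(); print(sensors.current_time())
E
```

```text
turn rad 0.5544487710917649 len 0.08154860048434975
lever1 [22.35 10.76] [22.58 10.64]
lever2 [20.7  11.93] [20.58 11.54]
the job is handed in; nothing more can be done
the job is handed in; nothing more can be done
```

The job is handed in. The loose lever was the right-hand one, nearest the collar. It is turned about 0.55 rad clockwise, and the aluminium collar sits released over its tag pin.

- **Lever:** It was the first one I pushed. It gave at about 3–5 N and kept turning, so I never pushed the other two. The wrist camera gave the 0.55 rad.
- **Tight levers:** They show no movement in the before and after pictures, within about 0.4 px.
- **Collar:** It stopped at cover height, not at pin-top height, when lowered. The last picture shows it flat on the cover with the pin about 2 mm from the centre of its bore. The gripper is well clear.
- **Bystanders:** The arm kept clear of the cup, jar and spanner. I did not measure their positions again at the end.
- **Disagreements:** The cameras differed by about 3 mm on the pin's x position, so I used a value in between. The collar also touched down about 1 mm higher than predicted, which I put down to a small shift in the grip. The bar measured 82 mm from the wrist view against the stated 88 mm, so the angle is good to a few hundredths of a radian.
- **Time:** 20.5 s of the 66 s had run at the last reading before hand-in.

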